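# Set the guard screen's kickstand and hold the screen upright

### The job

The amber guard screen for the particle analyser is leaning back on its hub with its kickstand folded up. Flip the kickstand (the steel leg with the red ball foot) over towards the front and down, past its dead centre, until it is fully down against its stop; then take the screen by the orange ball knob on top, raise it until it stands upright, and keep hold of the knob, so that the hub bolt can be tightened. Finish while still gripping the knob with the screen upright: let go and it tips. Leave the other things on the worktop where they are.

Things in the scene. Friction and masses are not known exactly. Their poses are not given: they have to be found in the camera images.
- guard_base: fixed grey steel base plate of the guard screen, 110 (x) x 200 (y) x 10 mm, bolted to the worktop. Origin: centre of its underside, on the worktop. Its -x axis points to the front (the kickstand's side, roughly to the robot), its y axis runs along the screen, z up. The hub axis on which the screen tilts is parallel to its y axis, 35 mm above the origin.
- screen (a joint): tilt of the screen on the hub axis, rad: 0 = upright, positive = leaning back (towards the base's +x), range -0.10 to 0.40. It starts leaning back, on or just settling onto its stop at 0.40. Top-heavy (about 0.9 kg with the leg, centre about 0.1 m above the hub axis) with hardly any friction: let go, it falls back to 0.40 or forward to -0.10.
- knob: orange ball knob, 34 mm diameter, on a 12 mm steel neck in the middle of the screen's upper rail; it leans with the screen (and turns about its own axis on a stiff swivel). Origin on the rail, 171 mm from the hub axis along the screen; its z axis points up along the screen; the ball's centre is at z = 32 mm.
- knob_grip (a point): centre of the orange ball knob: the point to grip, 203 mm from the hub axis along the screen.
- kickstand (a joint): angle of the kickstand on the screen, rad: 0 = folded, pointing up parallel to the screen (where it starts); grows as it swings over the front (base's -x side) and down; 2.40 = fully down on its stop. An over-centre spring (up to 0.06 N m) holds it at either end: let go before about 0.8 it springs back up, beyond about 1.4 it goes on down by itself.
- kick_grip (a point): centre of the kickstand's red ball foot (20 mm diameter), 120 mm from the pivot, on the end of the leg, a steel rod 10 mm thick. It points up while folded. Pinched along the direction of the hub axis, the ball can turn between the fingers as the leg swings.
- tape: roll of black tape lying flat, 55 mm diameter, 19 mm high; bystander. Origin: centre of the underside.
- pointer: black computer mouse, 108 x 62 x 38 mm; bystander. Origin: centre of the underside.
- blue_jar: clear jar with a blue lid, 52 mm diameter, 62 mm tall; bystander. Origin: centre of the underside.
- red_jar: clear jar with a red lid, 44 mm diameter, 55 mm tall; bystander. Origin: centre of the underside.
- beaker: empty clear beaker, 56 mm diameter, 69 mm tall; bystander. Origin: centre of the underside.
- wipes: red and white carton, 66 x 120 x 50 mm; bystander. Origin: centre of the underside.
- allen: steel hex key, 35 x 78 x 4 mm, lying flat; bystander. Origin: centre of the underside.
- driver: screwdriver with a red handle, 25 x 178 x 25 mm, lying; bystander. Origin: centre of the underside.
- hub (a point): middle of the hub axis, 35 mm above the base's origin. Turns with the screen: z up along the screen, x to its back, y along the hub axis. The screen is an amber panel in an aluminium tube frame (14 mm tubes), 194 mm wide in y, upper rail centred at z = 165 mm.
- kick_pivot (a point): the kickstand's pivot, at x = -20, y = 155, z = 75 mm in the frame of point hub; its axis is parallel to the hub axis. The leg stands 65 mm to the +y side of the nearest frame tube. Fully down, the foot clears the worktop by about 10 mm when the screen is upright and by about 50 mm while the screen leans back.

How it is judged:
By the outcome, as a careful person would: the job done as asked, in the order asked, and still so for the second after the job is handed in, while the arm keeps its last pose, push and grip.
It also fails if it takes over 61 s, if anything falls off the work surface, if the arm or the gripper's body presses on something with over 40 N, if the wrist force passes 120 N, or if a joint passes its speed limit or range.

### The arm

A 6-joint arm with a two-finger parallel gripper is mounted at the origin on a cart in front of the work surface, level with it; the furniture and walls round the work are solid. World frame = base frame: x ahead of the robot, y to its left, z up, the work surface at z = 0. Lengths are in m, angles in degrees, forces in N, time in s.
With the tool pointing down it reaches from about 0.4 to 0.825 m from the base axis. Payload 7 kg.
Tool frame: the origin (TCP) lies between the finger pads; the fingertips stand 25 mm ahead of it and the grasp point (between the pads) lies 6 mm ahead of it; z points along the fingers, y is the line along which they close (so a half turn about z gives the same grasp; the last joint's range is limited). The gripper opens to 88 mm and grips with 3 to 60 N. Pads are 19 mm wide; open, the fingers measure 130 mm over their backs; the gripper's body (78 mm by 193 mm) begins 47 mm behind the grasp point.
Start: joints at [83.829, 20.546, 0.682, 0, -70.136, -16.507], TCP at [0.26, 0.623, 0.252] pointing down, gripper open.
Joint ranges: [-176.03, 176.03], [-82.01, 121.73], [-58.28, 71.71], [-173.87, 95.51], [-174.79, -0.11], [-173.66, 173.66]. Speed limits (degrees/s): [136.94, 136.94, 172.46, 180, 180, 180].

### API

Orientations are given as [roll, pitch, yaw] about the fixed x, y, z axes, in that order (R = Rz(yaw) Ry(pitch) Rx(roll)).
In Python, from plant import status, optics, job gives the robot as it stands. The module is installed in compiled form; this text tells all that it offers.
- The arm moves only by the tool step_hand, called after "Call:" by a JSON object that holds its "op" and its "data". Schema: {"type":"object","properties":{"ticks":{"type":"array","items":{"type":"array","items":{"type":"number"},"minItems":5,"maxItems":5},"minItems":1,"maxItems":8},"only":{"type":"string"},"quiet":{"type":"boolean"},"lines":{"type":"string"}},"required":["ticks"],"additionalProperties":false}. ticks is a list of rows, 1 to 8 of them, each of 5 numbers: dx, dy, dz in a scale on which 1.0 is 0.6 m, then a turn about the tool's z in normalised numbers (1 is 360 degrees), then the finger opening in m; each row is the pose to reach, as a shift and turn from the pose commanded when the call began, along the tool's axes at that moment; what a row does not reach only later rows make up. A row lasts 1/8 s, in which the tool goes at most 0.0625 m and 10.7 degrees, less where a joint would pass 70% of its speed; a pose out of reach is approached as far as the arm can. The fingers move at their own pace and stop on an object; the grip force is fixed at half the most. Time passes only in rows, so rows that do not move let the fingers close. The tool returns the time, the measured TCP pose, the force, the opening and the grip force at its end. only (a regular expression) keeps the lines of the reply that match it, lines (a string "A,B") keeps lines A to B, and quiet returns only ok. A shift or turn number past 1, either way, is cut back to 1. Input that does not fit is refused with a message, and nothing moves.
- status.get_obs(): the state, without advancing time (a new reading comes with each control period).
- optics.snapshot(name): name is "scene" or "side" or "wrist"; returns a dict with "frame" (420x560x3 uint8, red, green, blue), "z_map" (420x560 float32, m along the optical axis (not along the pixel's ray), 0 where there is no reading), "fovy" (degrees; the focal length in pixels is half the picture's height over the tangent of half this angle, whatever the lens; pixels are square), "cx", "cy" (the principal point, pixels), "R" (3x3) and "t" (3): a world point X has camera coordinates R X + t; the wrist camera has in their place "T_tool_cam" (4x4, takes a point from camera to tool coordinates, whose origin is the TCP and whose axes are the flange's). Camera axes: x right, y down, z forward; pixel columns grow to the right and rows downward; lengths in m; the calibration is good to about 2 mm. A picture is of the moment at which its call begins: read the wrist's pose just before it.
- job.close_job(): hands the job in; it is judged then, once.
The state is a dict: "clock": time; "joint_pos": joint angles; "qvel": joint speeds; "tau": joint torques, N m; "tool_pos": TCP position; "orientation": TCP orientation; "force": force on the tool from outside, world axes, zero at the start; "moment": the same for the moment, N m; "opening": finger opening in m; "gripper_force": force on a finger pad.
Only numpy, scipy, OpenCV 4.12 (cv2) and the standard library are available. Lean on these libraries where they do the work, as an engineer would, in place of code of your own. Each camera call takes 0.05 s, during which the arm holds its last target. There are 200 camera calls.

## Working session

There is one attempt and no reset: what is moved stays moved. The work goes in short steps, Python scripts to look and compute and a tool call to move; the robot and the scene stay as the last step left them, time stands still between calls to the robot, and variables do not carry over. Pictures are saved under pics/ and viewed, at most 10 in all, crops included, and the job is handed in when it is done.

```bash
mkdir -p pics
```

Create h.py:
```python
import numpy as np, cv2
from plant import status, optics
from scipy.spatial.transform import Rotation as Ro
def snap(n):
    o=status.get_obs(); s=optics.snapshot(n); s['o']=o
    s['f']=s['frame'].shape[0]/2/np.tan(np.radians(s['fovy'])/2)
    if n=='wrist':
        T=tool(o)@np.array(s['T_tool_cam'])
    else:
        T=np.eye(4);R=np.array(s['R']);T[:3,:3]=R.T;T[:3,3]=-R.T@np.array(s['t'])
    s['T']=T
    return s
def tool(o):
    T=np.eye(4);T[:3,:3]=Ro.from_euler('xyz',o['orientation'],degrees=True).as_matrix();T[:3,3]=o['tool_pos'];return T
def pts(s):
    z=s['z_map'];v,u=np.indices(z.shape)
    P=np.stack([(u-s['cx'])/s['f']*z,(v-s['cy'])/s['f']*z,z],-1)
    W=P@s['T'][:3,:3].T+s['T'][:3,3]; W[z==0]=np.nan
    return W
def save(s,name): cv2.imwrite('pics/'+name+'.png',s['frame'][:,:,::-1])
```

Run:
```python
from h import *
ims=[]
for n in ['scene','side','wrist']:
    s=snap(n); save(s,n+'0'); print(n,s['T'].round(3).tolist(),s['f'],s['cx'],s['cy'])
    ims.append(s['frame'])
print(status.get_obs())
a=np.hstack(ims[:2]);
cv2.imwrite('pics/both0.png',cv2.resize(a,(800,300))[:,:,::-1])
```

```text
scene [[0.648, -0.328, 0.687, -0.431], [-0.762, -0.299, 0.575, -0.707], [0.016, -0.896, -0.444, 0.761], [0.0, 0.0, 0.0, 1.0]] 445.0746924826569 282.3269536012165 213.76440305343127
side [[0.857, -0.237, 0.458, -0.268], [-0.515, -0.387, 0.765, -1.248], [-0.004, -0.891, -0.454, 0.939], [0.0, 0.0, 0.0, 1.0]] 476.1351218031748 274.5646171618767 206.8818865021389
wrist [[-0.386, -0.879, -0.28, 0.337], [-0.922, 0.368, 0.116, 0.591], [0.001, 0.303, -0.953, 0.385], [0.0, 0.0, 0.0, 1.0]] 333.57713065033863 283.6723356225611 211.4491555820906
{'clock': 0.15, 'joint_pos': array([ 8.38275718e+01,  2.05813314e+01,  6.45875659e-01, -1.45759107e-02,
       -7.01375077e+01, -1.65069328e+01]), 'qvel': array([-0.06720934, -0.02128263,  0.09451164,  0.08973957,  0.02727588,
        0.07984266]), 'tau': array([-1.28831631e-03, -5.83274102e+01,  2.93290186e+01,  7.00114444e+00,
        8.75385886e-03, -1.09960972e-04]), 'tool_pos': array([0.26015275, 0.6224748 , 0.2508461 ]), 'orientation': array([ 1.79926150e+02, -7.59361343e-03, -2.26843171e+01]), 'force': array([ 4.10629946e-01, -5.40650097e-01, -2.71038257e-04]), 'moment': array([-0.02148515, -0.09837911,  0.03388295]), 'gripper_force': 0.0, 'opening': 0.08735306462561052}
```

View pics/scene0.png

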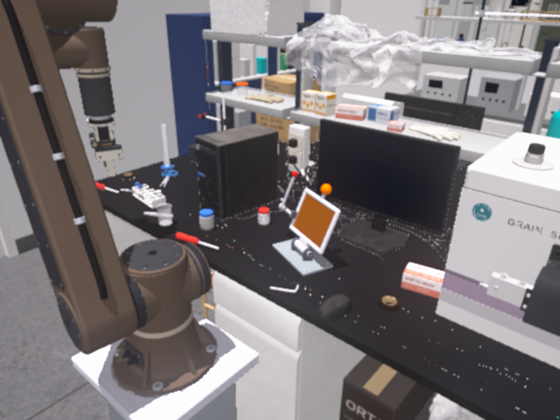

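View pics/side0.png

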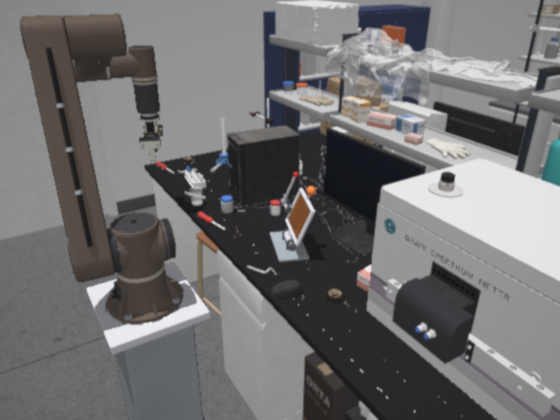

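Scene view: orange knob at (326,189), red foot at (294,173), base plate around (302,255), with the monitor behind. Side view: knob (311,191), foot (296,174). Next I'll measure them.

Add to h.py:
```python
def blob(s,kind,box):
    hsv=cv2.cvtColor(s['frame'],cv2.COLOR_RGB2HSV); H,S,V=[hsv[...,i].astype(int) for i in range(3)]
    m={'orange':(H>=6)&(H<=16)&(S>190)&(V>150),'red':((H<=4)|(H>=174))&(S>150)&(V>90)}[kind]
    b=np.zeros_like(m);b[box[1]:box[3],box[0]:box[2]]=1
    m=(m&b).astype(np.uint8)
    n,l,st,c=cv2.connectedComponentsWithStats(m)
    return [(st[i].tolist(),c[i].round(1).tolist(),l==i) for i in range(1,n) if st[i][4]>8]
def ray(s,uv):
    d=s['T'][:3,:3]@np.array([(uv[0]-s['cx'])/s['f'],(uv[1]-s['cy'])/s['f'],1]);return s['T'][:3,3],d/np.linalg.norm(d)
def tri(rs):
    A=np.zeros((3,3));b=np.zeros(3)
    for c,d in rs:
        M=np.eye(3)-np.outer(d,d);A+=M;b+=M@c
    X=np.linalg.solve(A,b);return X,[float(np.linalg.norm((np.eye(3)-np.outer(d,d))@(X-c))) for c,d in rs]
```

Run:
```python
from h import *
S={n:snap(n) for n in ['scene','side']}
bx={'scene':{'orange':(318,180,336,198),'red':(286,165,302,181)},'side':{'orange':(303,183,320,200),'red':(288,166,303,182)}}
W={n:pts(S[n]) for n in S}
for k in ['orange','red']:
    rs=[]
    for n in S:
        B=blob(S[n],k,bx[n][k]); 
        for st,c,m in B: print(n,k,st,c,np.nanmedian(W[n][m],0).round(4))
        x,y,w,h,_=max(B,key=lambda b:b[0][4])[0]
        rs.append(ray(S[n],(x+(w-1)/2,y+(h-1)/2)))
    print(k,tri(rs))
# amber panel plane & base plate, other objects from depth
for n,(u0,v0,u1,v1) in {'scene':(285,185,345,260),'side':(280,185,318,250)}.items():
    s=S[n];hsv=cv2.cvtColor(s['frame'],cv2.COLOR_RGB2HSV);m=np.zeros(hsv.shape[:2],bool)
    m[v0:v1,u0:u1]=True;m&=(hsv[...,0]>5)&(hsv[...,0]<20)&(hsv[...,1]>170);
    m=cv2.erode(m.astype(np.uint8),np.ones((3,3)))>0
    P=W[n][m];P=P[~np.isnan(P[:,0])];c=np.median(P,0);P=P[np.linalg.norm(P-c,axis=1)<.12]
    c=P.mean(0);nn=np.linalg.svd(P-c)[2][2];print(n,'panel',len(P),c.round(3),nn.round(3),'yaw',np.degrees(np.arctan2(nn[1],nn[0])).round(1))
    # base plate: z about 10mm
    w=W[n];m=(abs(w[...,2]-.010)<.006)&(hsv[...,2]>90)&(hsv[...,1]<90)&(np.hypot(w[...,0]-c[0],w[...,1]-c[1])<.2)
    m=m.astype(np.uint8);q,l,st,cc=cv2.connectedComponentsWithStats(m);i=1+st[1:,4].argmax()
    r=cv2.minAreaRect(w[l==i][:,:2].astype(np.float32));print('base',st[i],r)
    im=cv2.resize(s['frame'][130:310,180:420],(720,540),interpolation=cv2.INTER_CUBIC);cv2.imwrite(f'pics/crop_{n}.png',im[:,:,::-1])
```

```text
scene orange [320, 183, 12, 11, 59] [325.9, 189.0] [ 0.621  -0.0016  0.2212]Traceback (most recent call last):
  File "<stdin>", line 10, in <module>
ValueError: max() iterable argument is empty
```

```bash
sed -i "s/(S>190)&(V>150)/(S>120)\&(V>120)/; s/H<=16/H<=18/" h.py
```

Create m.py:
```python
from h import *
S={n:snap(n) for n in ['scene','side']}
bx={'scene':{'orange':(318,180,336,198),'red':(286,165,302,181)},'side':{'orange':(303,183,320,200),'red':(288,166,303,182)}}
W={n:pts(S[n]) for n in S}
for n,(u0,v0,u1,v1) in {'scene':(285,185,345,260),'side':(280,185,318,250)}.items():
    s=S[n];hsv=cv2.cvtColor(s['frame'],cv2.COLOR_RGB2HSV);m=np.zeros(hsv.shape[:2],bool)
    m[v0:v1,u0:u1]=True;m&=(hsv[...,0]>5)&(hsv[...,0]<20)&(hsv[...,1]>170);
    m=cv2.erode(m.astype(np.uint8),np.ones((3,3)))>0
    P=W[n][m];P=P[~np.isnan(P[:,0])];c=np.median(P,0);P=P[np.linalg.norm(P-c,axis=1)<.12]
    c=P.mean(0);nn=np.linalg.svd(P-c)[2][2];print(n,'panel',len(P),c.round(3),nn.round(3),'yaw',np.degrees(np.arctan2(nn[1],nn[0])).round(1))
    w=W[n];m=(abs(w[...,2]-.010)<.006)&(hsv[...,2]>90)&(hsv[...,1]<90)&(np.hypot(w[...,0]-c[0],w[...,1]-c[1])<.2)
    m=m.astype(np.uint8);q,l,st,cc=cv2.connectedComponentsWithStats(m);i=1+st[1:,4].argmax()
    r=cv2.minAreaRect(w[l==i][:,:2].astype(np.float32));print('base',st[i],r)
    im=cv2.resize(s['frame'][130:310,180:420],(720,540),interpolation=cv2.INTER_CUBIC);cv2.imwrite(f'pics/crop_{n}.png',im[:,:,::-1])
for k in ['orange','red']:
    rs=[]
    for n in S:
        B=blob(S[n],k,bx[n][k]); 
        for st,c,m in B: print(n,k,st,c,np.nanmedian(W[n][m],0).round(4))
        if B:
            x,y,w,h,_=max(B,key=lambda b:b[0][4])[0]
            rs.append(ray(S[n],(x+(w-1)/2,y+(h-1)/2)))
    if len(rs)>1: print(k,tri(rs))
```

```bash
python3 m.py
```

```text
scene panel 953 [0.59  0.018 0.129] [-0.865  0.331  0.377] yaw 159.1
base [272 239  61  36 881] ((0.5533196926116943, 0.03417614847421646), (0.2063133716583252, 0.11012698709964752), 69.46736907958984)
side panel 9 [ 0.62  -0.008  0.226] [-0.347  0.07  -0.935] yaw 168.5
base [270 231  39  31 554] ((0.5553286075592041, 0.03228629380464554), (0.21077051758766174, 0.11016952246427536), 69.40087890625)
scene orange [320, 183, 12, 12, 90] [325.7, 188.8] [0.6225 0.0014 0.2211]
side orange [306, 185, 10, 10, 74] [310.5, 189.8] [ 0.6249 -0.0038  0.2285]
orange (array([0.63607013, 0.01187977, 0.21976261]), [0.001262899528503839, 0.001262899528503664])
scene red [291, 172, 7, 5, 26] [294.3, 173.7] [0.6595 0.1539 0.2221]
side red [293, 171, 5, 6, 23] [295.1, 173.2] [0.6625 0.1529 0.224 ]
red (array([0.67149972, 0.16701815, 0.217414  ]), [0.001704368664407759, 0.001704368664407647])
```

View pics/crop_scene.png

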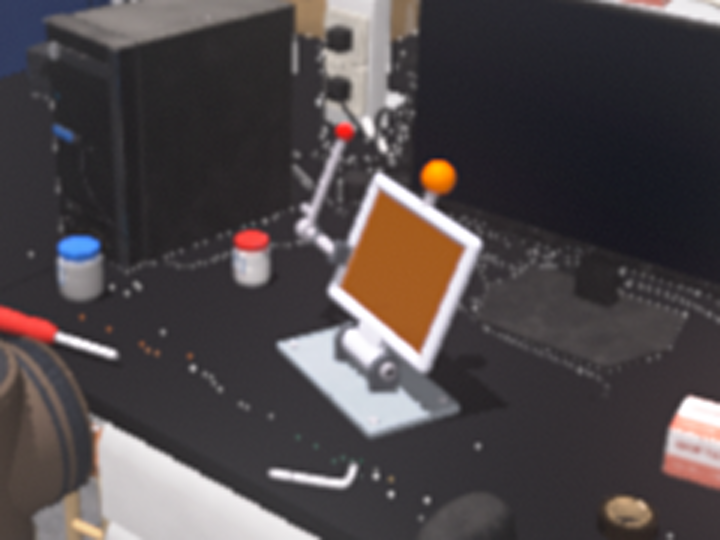

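View pics/crop_side.png

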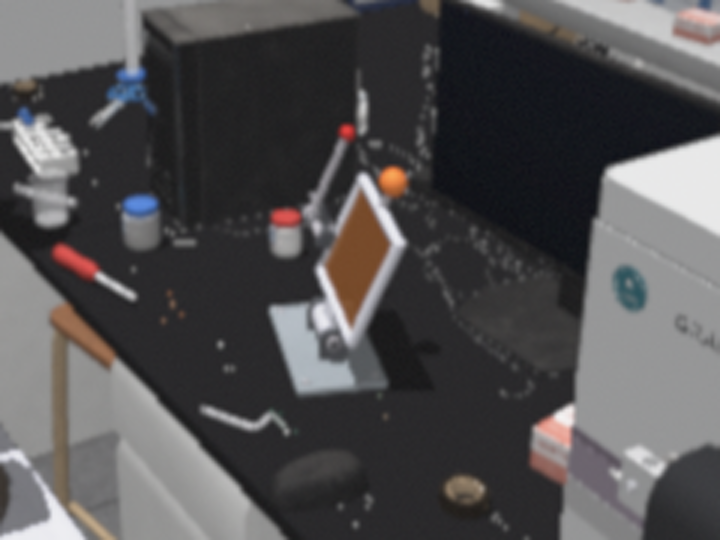

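Knob and foot agree with the geometry: hub ≈ (0.560, 0.037), base yaw ≈ -20.7°, screen at 0.4. Next I'll check which obstacles (tower, monitor) stand near the path.

Run:
```python
from h import *
P=np.vstack([pts(snap(n)).reshape(-1,3) for n in ['scene','side']]);P=P[~np.isnan(P[:,0])]
P=P[(P[:,2]<.7)]
xs=np.arange(.2,1.05,.05);ys=np.arange(-.3,.75,.05)
print('y\\x  ',*[f'{x:4.2f}' for x in xs])
for y in ys[::-1]:
    r=[]
    for x in xs:
        q=P[(P[:,0]>=x)&(P[:,0]<x+.05)&(P[:,1]>=y)&(P[:,1]<y+.05),2]
        r.append(f'{int(1000*np.percentile(q,95)):4d}' if len(q)>3 else '   .')
    print(f'{y:5.2f}',*r)
```

```text
y\x   0.20 0.25 0.30 0.35 0.40 0.45 0.50 0.55 0.60 0.65 0.70 0.75 0.80 0.85 0.90 0.95 1.00
 0.70    .  335    3    4    4   43   32    4    4    2    0    .    .  360    .    .    .
 0.65  392  356  336    5   18   44   26    4    4    2 -645    .    .  273    .    .    2
 0.60  649  669  606    5    8    2    4    3    2    .    .    .    .    .    .    .    6
 0.55  652  658  636   64   67    4    4    4    .    .    .    .    .    .    .   61    5
 0.50  336  336    1   63   65    4    3  298  298  298  297  299  296    .    5    6  139
 0.45    .    .    2    3    3    4  270  298  298  298  299  298  297    5    5    5  126
 0.40    . -791    2   24    3   64  289  298  298  298  298  298  299   67   32   19   79
 0.35    . -791    2   25    3   60  278  285  284  286  289  290  292   55   58   93  171
 0.30    . -787    2   21    4    4    3    4    9   37    4    3    2   15   33   78  170
 0.25 -794 -791    2   15    4    4    4    4   55   55    3    3    4   10   33   73    .
 0.20 -791 -791    1    1    4    4    3    4    4    4    2    .    4    8    4    8    .
 0.15 -7
[... 201 characters left out ...]
  4    4   16  105  192    6    4    7  371   10   14   11    .
-0.00    .    .    0    0    3   10   50  144  232    4    8   11  371   12   13   10    .
-0.05    .    .    0    1    3   12   75  187  233    3   10   12  371   45   14    .    .
-0.10    .    .    0    1    4    4  105  192    3    4   10   12  371   57    8    3    .
-0.15    .    .    0    0    0    1    1    1    2    3    9   11  372   11    9    4    .
-0.20    .    .   19   35   37    4    3    3    3    6    5   11  375   10    6    6    .
-0.25    .    .   18   35   38    1    3    3    3    3    3    1  375    2    5    6    0
-0.30    .    .    1    3    3    3   18    3   51   53    .    2  376   22   16   30   29
```

The manual's scale: shifts go in shares of 0.6 m and turns go in shares of 360 degrees. Converting my numbers, 0.35 m / 0.6 = 0.5833, 0.34 m / 0.6 = 0.5667, -2 degrees / 360 = -0.0056.

Call:
{"op": "step_hand", "data": {"ticks": [[0.5667,0.5833,-0.1333,-0.0056,0.045],[0.5667,0.5833,-0.1333,-0.0056,0.045],[0.5667,0.5833,-0.1333,-0.0056,0.045],[0.5667,0.5833,-0.1333,-0.0056,0.045],[0.5667,0.5833,-0.1333,-0.0056,0.045],[0.5667,0.5833,-0.1333,-0.0056,0.045],[0.5667,0.5833,-0.1333,-0.0056,0.045],[0.5667,0.5833,-0.1333,-0.0056,0.045]]}}

```text
clock: 1.45
tool_pos: [0.4393, 0.1668, 0.3325]
orientation: [-179.9, -0.0, -20.7]
force: [1.2, 1.1, 0.6]
opening: 0.0451
gripper_force: 0.0
```

In the tool's units: 0.16 m / 0.6 = 0.2667, -0.02 m / 0.6 = -0.0333.

Call:
{"op": "step_hand", "data": {"ticks": [[0.2667,-0.0333,0,0,0.045],[0.2667,-0.0333,0,0,0.045],[0.2667,-0.0333,0,0,0.045],[0.2667,-0.0333,0,0,0.045],[0.2667,-0.0333,0,0,0.045]]}}

```text
clock: 2.08
tool_pos: [0.5954, 0.1308, 0.3313]
orientation: [180.0, 0.0, -20.7]
force: [-1.1, -0.2, 0.6]
opening: 0.0453
gripper_force: 0.0
```

Create w.py:
```python
from h import *
import sys
s=snap('wrist');save(s,sys.argv[1]);W=pts(s);T=tool(s['o'])
for k in ['orange','red']:
    for st,c,m in sorted(blob(s,k,(0,0,560,420)),key=lambda b:-b[0][4])[:2]:
        o,d=ray(s,(st[0]+(st[2]-1)/2,st[1]+(st[3]-1)/2));
        q=np.nanmedian(W[m],0);print(k,st,'surf',q.round(4),'top',np.nanpercentile(W[m],98,axis=0).round(4)[2])
        r={'orange':.017,'red':.01}[k]; zc={'orange':.221,'red':.2215}[k]
        X=o+d*((zc-o[2])/d[2]); print('   on plane',X.round(4),'depth centre',(o+d*(np.dot(q-o,d)+.7*r)).round(4),'in tool',(T[:3,:3].T@(X-T[:3,3])).round(4))
```

```bash
python3 w.py wrist1
```

```text
orange [306, 143, 190, 25, 3919] surf [0.5926 0.0203 0.1354] top 0.1685
   on plane [0.6109 0.0344 0.221 ] depth centre [0.5869 0.0086 0.1274] in tool [0.0486 0.0847 0.1103]
orange [410, 89, 55, 50, 1055] surf [0.6263 0.0132 0.2313] top 0.2392
   on plane [0.63  0.003 0.221] depth centre [0.6301 0.0033 0.2216] in tool [0.0776 0.1073 0.1103]
red [202, 132, 28, 29, 629] surf [0.6652 0.1559 0.2304] top 0.2337
   on plane [0.6646 0.1577 0.2215] depth centre [0.6646 0.1573 0.2235] in tool [ 0.0552 -0.0496  0.1097]
red [161, 165, 10, 13, 21] surf [0.6529 0.2653 0.0534] top 0.0554
   on plane [0.661  0.1998 0.2215] depth centre [0.6522 0.2697 0.0477] in tool [ 0.037  -0.0877  0.1097]
```

View pics/wrist1.png

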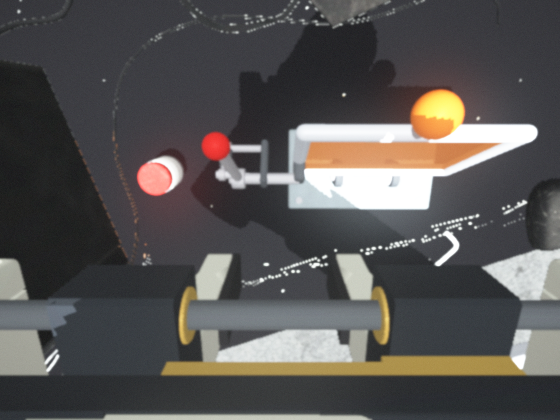

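Wrist view: foot at (216,146), knob (438,114), red jar (155,178). A thin stub (230–265, 148) stands beside the foot, so I'll check its height before the finger goes down there.

Run:
```python
from h import *
s=snap('wrist');W=pts(s);B=np.array([.6646,.1575,.2215]);R=Ro.from_euler('z',-20.7,degrees=True).as_matrix()
hub=np.array([.556,.034,.035])
for v in range(136,196,4):
    print(v,*[ (lambda q:f'({q[0]*1000:.0f},{q[1]*1000:.0f},{q[2]*1000:.0f})')(np.r_[(R.T@(W[v,u]-hub))[:2],W[v,u,2]]) if W[v,u,2]>.03 else '.' for u in range(206,304,8)])
```

```text
136 (65,160,225) (65,153,231) (65,148,227) . . . . . . . . . (62,91,193)
140 (63,159,230) (63,153,233) (62,148,229) . . . . (49,130,86) . . . . (59,90,191)
144 (60,159,232) (60,153,234) (60,148,231) (45,165,90) . . . (45,129,90) . . . . (55,90,182)
148 (57,159,231) (58,153,234) (57,148,232) (41,165,93) (40,156,90) (40,147,90) (40,138,90) (41,129,96) . . . (48,96,152) (50,89,172)
152 (54,160,230) (55,153,233) (54,148,231) (37,164,100) . . . (37,129,99) . . . (43,95,143) (45,89,160)
156 . (52,154,231) (51,149,229) (46,149,193) . . . (33,129,104) . . . (37,95,133) (39,88,146)
160 . . (45,154,204) (43,149,192) . . . (29,129,106) . . . (32,95,121) (33,87,131)
164 . . (39,157,189) (38,150,186) . . . (26,128,110) . . . (27,94,117) (27,86,120)
168 . . (25,168,131) (33,152,176) (22,154,114) . . (22,128,114) . . . (23,94,119) (23,86,122)
172 . . (22,167,136) (27,154,163) (24,149,147) . . (19,128,118) . . . (19,94,121) (19,86,122)
176 . . (18,167,138) (18,159,135) (19,150,141) (14,145,118) (14,137,118) (15,128,120) (14,120,117) (14,111,117) (14,103,117) (15,94,123) .
180 . . . (10,162,119) (12,153,126) (10,145,118) (10,137,118) (11,128,122) (10,120,119) (10,111,118) (10,103,118) (10,94,118) (11,86,123)
184 . . . . (6,153,122) . . (5,128,117) . . . . .
188 . . . . . . . . . . . . .
192 . . . . . . . . . . . . .
```

In the tool's units: 0.102 m / 0.6 = 0.17, 0.055 m / 0.6 = 0.0917.

Call:
{"op": "step_hand", "data": {"ticks": [[0.0917,-0.0833,0.0833,0,0.045],[0.0917,-0.0833,0.0833,0,0.045],[0.0917,-0.0833,0.0833,0,0.045],[0.0917,-0.0833,0.17,0,0.045],[0.0917,-0.0833,0.17,0,0.045],[0.0917,-0.0833,0.17,0,0.045]]}}

```text
clock: 2.92
tool_pos: [0.6653, 0.1586, 0.2323]
orientation: [-179.9, -0.1, -20.6]
force: [1.4, 0.5, 0.8]
opening: 0.0446
gripper_force: 0.0
```

```bash
python3 w.py wrist2
```

```text
red [268, 267, 41, 33, 1075] surf [0.6689 0.1553 0.2296] top 0.2334
   on plane [0.665  0.1568 0.2215] depth centre [0.666  0.1565 0.2233] in tool [0.0004 0.0017 0.0108]
red [169, 234, 26, 18, 74] surf [0.6591 0.2675 0.0538] top 0.0559
   on plane [0.7027 0.1962 0.2215] depth centre [0.6554 0.275  0.0503] in tool [ 0.0217 -0.0484  0.0109]
```

View pics/wrist2.png

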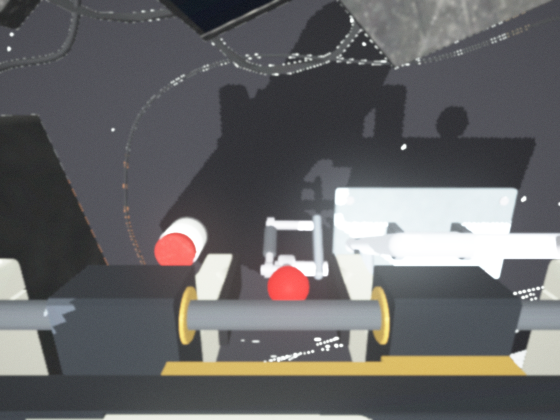

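Foot ball sits centred between the fingers at (288,285). Closing on it.

In the tool's units: 0.002 m / 0.6 = 0.0033, 0.001 m / 0.6 = 0.0017.

Call:
{"op": "step_hand", "data": {"ticks": [[0,0.0017,0.0033,0,0.01],[0,0.0017,0.0033,0,0.01],[0,0.0017,0.0033,0,0.01],[0,0.0017,0.0033,0,0.01],[0,0.0017,0.0033,0,0.01],[0,0.0017,0.0033,0,0.01]]}}

```text
clock: 3.72
tool_pos: [0.6645, 0.1569, 0.2279]
orientation: [180.0, -0.0, -20.7]
force: [-3.0, -3.7, 3.7]
opening: 0.0178
gripper_force: 30.0
```

Run:
```python
import numpy as np
t=.4
for q in np.arange(0,2.45,.2):
    f=lambda q:np.array([.12*np.sin(t-q),.12*np.cos(t-q)])
    d=f(q)-f(0); print(round(q,2),'dx',d[0].round(4),'dz(tool)',(-d[1]).round(4))
```

```text
0.0 dx 0.0 dz(tool) -0.0
0.2 dx -0.0229 dz(tool) -0.0071
0.4 dx -0.0467 dz(tool) -0.0095
0.6 dx -0.0706 dz(tool) -0.0071
0.8 dx -0.0935 dz(tool) -0.0
1.0 dx -0.1145 dz(tool) 0.0115
1.2 dx -0.1328 dz(tool) 0.0269
1.4 dx -0.1477 dz(tool) 0.0457
1.6 dx -0.1586 dz(tool) 0.067
1.8 dx -0.165 dz(tool) 0.0901
2.0 dx -0.1667 dz(tool) 0.114
2.2 dx -0.1636 dz(tool) 0.1378
2.4 dx -0.1558 dz(tool) 0.1605
```

In the tool's units: -0.0935 m / 0.6 = -0.1558, -0.082 m / 0.6 = -0.1367.

Call:
{"op": "step_hand", "data": {"ticks": [[-0.0183,0,-0.0067,0,0.01],[-0.0383,0,-0.0117,0,0.01],[-0.0583,0,-0.015,0,0.01],[-0.0783,0,-0.0158,0,0.01],[-0.0983,0,-0.015,0,0.01],[-0.1177,0,-0.0117,0,0.01],[-0.1367,0,-0.0067,0,0.01],[-0.1558,0,0,0,0.01]]}}

```text
clock: 4.72
tool_pos: [0.5759, 0.1906, 0.2273]
orientation: [180.0, 0.0, -20.7]
force: [-1.0, -4.2, 1.0]
opening: 0.0181
gripper_force: 30.0
```

```bash
python3 w.py wrist3
```

```text
orange [384, 82, 176, 64, 9944] surf [0.6039 0.0462 0.1348] top 0.1756
   on plane [0.6241 0.0919 0.221 ] depth centre [0.6033 0.0431 0.123 ] in tool [0.0799 0.0754 0.0063]
red [138, 138, 47, 45, 1385] surf [0.6481 0.2856 0.0557] top 0.0572
   on plane [0.6516 0.2174 0.2215] depth centre [0.6488 0.2866 0.0485] in tool [ 0.0613 -0.0517  0.0057]
red [264, 269, 41, 31, 1103] surf [0.5823 0.1883 0.2293] top 0.2333
   on plane [0.5786 0.1899 0.2215] depth centre [0.5794 0.1896 0.223 ] in tool [ 0.0027 -0.0002  0.0058]
```

In the tool's units: 0.067 m / 0.6 = 0.1117, -0.021 m / 0.6 = -0.035.

Call:
{"op": "step_hand", "data": {"ticks": [[-0.0183,0,0.0083,0,0.01],[-0.035,0,0.0192,0,0.01],[-0.0517,0,0.0317,0,0.01],[-0.065,0,0.045,0,0.01],[-0.0783,0,0.06,0,0.01],[-0.09,0,0.0767,0,0.01],[-0.1,0,0.0933,0,0.01],[-0.1083,0,0.1117,0,0.01]]}}

```text
clock: 5.78
tool_pos: [0.5156, 0.2135, 0.1596]
orientation: [180.0, 0.0, -20.7]
force: [-1.5, -2.2, 1.0]
opening: 0.0181
gripper_force: 30.0
```

Call:
{"op": "step_hand", "data": {"ticks": [[-0.0067,0,0.0183,0,0.01],[-0.0108,0,0.0383,0,0.01],[-0.0133,0,0.0583,0,0.01],[-0.0133,0,0.0783,0,0.01],[-0.0117,0,0.0983,0,0.01],[-0.0083,0,0.1183,0,0.01],[-0.0083,0,0.1183,0,0.01]]}}

```text
clock: 6.65
tool_pos: [0.5117, 0.215, 0.0885]
orientation: [179.9, 0.0, -20.7]
force: [-3.3, -1.4, -0.8]
opening: 0.018
gripper_force: 30.0
```

```bash
python3 w.py wrist4
```

Run:
```python
from h import *
s=snap('side');save(s,'side4');cv2.imwrite('pics/side4c.png',cv2.resize(s['frame'][130:310,180:420],(720,540),interpolation=cv2.INTER_CUBIC)[:,:,::-1])
```

```text
orange [514, 0, 46, 13, 512] surf [0.5887 0.0798 0.0744] top 0.0782
   on plane [0.5896 0.1849 0.221 ] depth centre [0.5891 0.0735 0.0642] in tool [ 0.0834  0.0007 -0.1325]
orange [467, 8, 5, 6, 22] surf [0.5968 0.1041 0.0718] top 0.0735
   on plane [0.5896 0.1851 0.221 ] depth centre [0.5976 0.0986 0.0613] in tool [ 0.0834  0.0005 -0.1325]
red [0, 8, 92, 98, 6876] surf [0.6481 0.2824 0.0558] top 0.0572
   on plane [0.5899 0.1864 0.2215] depth centre [0.6503 0.284  0.049 ] in tool [ 0.0832 -0.0008 -0.133 ]
red [264, 276, 40, 24, 679] surf [0.516  0.2137 0.0918] top 0.0951
   on plane [0.589  0.1861 0.2215] depth centre [0.5139 0.2146 0.0851] in tool [ 0.0825 -0.0002 -0.133 ]
```

View pics/side4c.png

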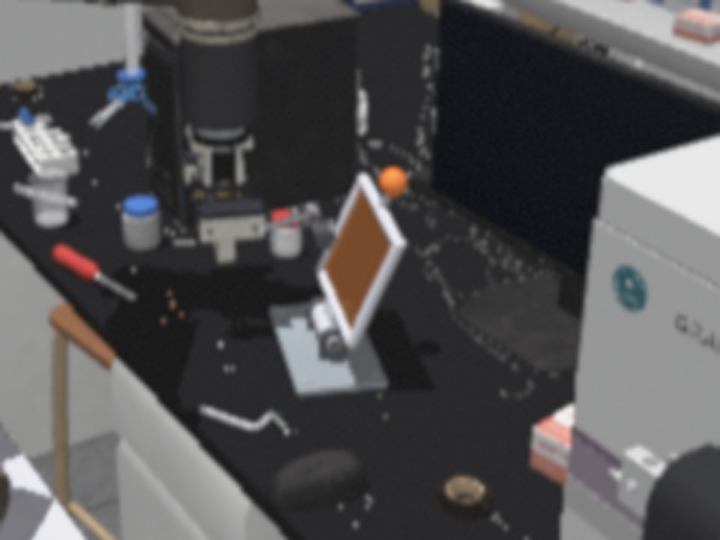

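The leg is at about 2.2 rad and the screen is undisturbed (knob still at (392,181) in the crop). Finishing the swing, then opening and going straight up.

In the tool's units: 0.023 m / 0.6 = 0.0383, 0.021 m / 0.6 = 0.035.

Call:
{"op": "step_hand", "data": {"ticks": [[0.005,0,0.0183,0,0.01],[0.0117,0,0.035,0,0.01],[0.0133,0,0.0383,0,0.01],[0.0133,0,0.0383,0,0.01],[0.0133,0,0.0383,0,0.045],[0.0133,0,0.0383,0,0.045],[0.0133,0,0.0383,0,0.045],[0.0133,0,0.0383,0,0.045]]}}

```text
clock: 7.75
tool_pos: [0.5194, 0.2127, 0.0669]
orientation: [-179.9, -0.0, -20.7]
force: [0.4, -0.6, -0.6]
opening: 0.0444
gripper_force: 0.0
```

```bash
python3 w.py wrist5
```

```text
orange [499, 20, 14, 4, 53] surf [0.596  0.1024 0.0716] top 0.074
   on plane [0.5973 0.196  0.221 ] depth centre [0.5959 0.0961 0.0614] in tool [ 0.0788 -0.0121 -0.154 ]
red [0, 17, 70, 108, 5547] surf [0.6441 0.2761 0.0557] top 0.0572
   on plane [0.5903 0.1708 0.2215] depth centre [0.6476 0.2771 0.0489] in tool [ 0.0811  0.014  -0.1546]
red [265, 276, 42, 24, 612] surf [0.5225 0.2112 0.0692] top 0.0725
   on plane [0.6085 0.1793 0.2215] depth centre [0.5206 0.2117 0.0622] in tool [ 0.0952 -0.0003 -0.1545]
```

In the tool's units: -0.245 m / 0.6 = -0.4083, 0.157 m / 0.6 = 0.2617.

Call:
{"op": "step_hand", "data": {"ticks": [[0,0,-0.1,0,0.045],[0,0,-0.2,0,0.06],[0,0,-0.3,0,0.065],[0,0,-0.4083,0,0.065],[0.0833,0.0833,-0.4083,0,0.065],[0.1333,0.15,-0.4083,0,0.065],[0.1667,0.2167,-0.4083,0,0.065],[0.2,0.2617,-0.4083,0,0.065]]}}

```text
clock: 8.8
tool_pos: [0.5758, 0.0212, 0.3118]
orientation: [-180.0, -0.0, -20.7]
force: [0.2, -0.3, 0.1]
opening: 0.0647
gripper_force: 0.0
```

Call:
{"op": "step_hand", "data": {"ticks": [[0,0,0,0,0.065],[0,0,0,0,0.065],[0,0,0,0,0.065]]}}

```text
clock: 9.18
tool_pos: [0.5758, 0.0238, 0.3116]
orientation: [-180.0, -0.0, -20.6]
force: [-0.2, 0.4, -0.2]
opening: 0.0649
gripper_force: 0.0
```

```bash
python3 w.py wrist6
```

```text
orange [189, 120, 126, 68, 3190] surf [0.6187 0.0163 0.1586] top 0.2386
   on plane [0.6326 0.0259 0.221 ] depth centre [0.6258 0.0359 0.1486] in tool [ 0.0524 -0.022   0.0906]
orange [354, 172, 23, 12, 137] surf [ 0.5718 -0.0518  0.1484] top 0.1608
   on plane [ 0.5901 -0.0405  0.221 ] depth centre [ 0.5665 -0.0536  0.1377] in tool [0.036  0.0552 0.0906]
red [160, 266, 10, 15, 83] surf [0.5176 0.2051 0.0678] top 0.3578
   on plane [0.5732 0.1206 0.2215] depth centre [0.5163 0.2099 0.0626] in tool [-0.0365 -0.0897  0.0901]
red [65, 182, 17, 25, 75] surf [0.6492 0.266  0.0524] top 0.0549
   on plane [0.6504 0.1523 0.2215] depth centre [0.648  0.2735 0.0492] in tool [ 0.0246 -0.1466  0.0901]
```

View pics/wrist6.png

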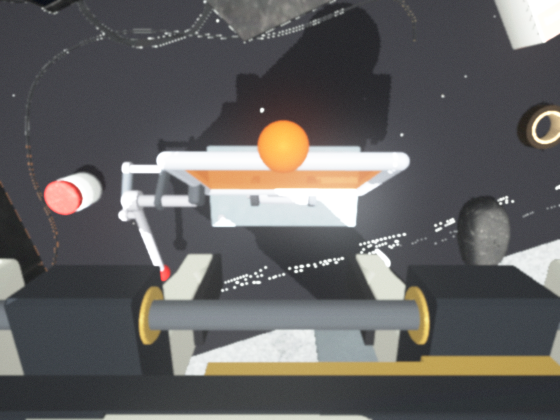

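The leg now points forward with the foot at (165,272), and it stayed down after release. The knob is at about (283,146).

Run:
```python
from h import *
s=snap('wrist');W=pts(s);T=tool(s['o'])
m=W[...,2]>.205;m[240:]=0;m=m.astype(np.uint8);n,l,st,c=cv2.connectedComponentsWithStats(m)
i=1+st[1:,4].argmax();cn=cv2.findContours((l==i).astype(np.uint8),0,1)[0][0];uv,r=cv2.minEnclosingCircle(cn)
o,d=ray(s,uv);X=o+d*((.221-o[2])/d[2]);print(st[i],uv,r,X.round(4),'z top',np.nanpercentile(W[l==i][:,2],99),(T[:3,:3].T@(X-T[:3,3])).round(4))
```

```text
[ 258  121   51   52 2104] (282.83819580078125, 146.42706298828125) 26.088794708251953 [0.6296 0.0047 0.221 ] z top 0.2402345727671174 [ 0.0571 -0.001   0.0906]
```

In the tool's units: 0.083 m / 0.6 = 0.1383, 0.03 m / 0.6 = 0.05.

Call:
{"op": "step_hand", "data": {"ticks": [[0.095,-0.0017,0.05,0,0.065],[0.095,-0.0017,0.05,0,0.065],[0.095,-0.0017,0.05,0,0.065],[0.095,-0.0017,0.1383,0,0.065],[0.095,-0.0017,0.1383,0,0.065],[0.095,-0.0017,0.1383,0,0.065],[0.095,-0.0017,0.1383,0,0.065]]}}

```text
clock: 10.15
tool_pos: [0.6305, 0.0042, 0.2313]
orientation: [-179.9, -0.2, -20.6]
force: [0.1, -0.3, 0.4]
opening: 0.065
gripper_force: 0.0
```

Call:
{"op": "step_hand", "data": {"ticks": [[0,0,0,0,0.02],[0,0,0,0,0.02],[0,0,0,0,0.02],[0,0,0,0,0.02],[0,0,0,0,0.02],[0,0,0,0,0.02]]}}

```text
clock: 10.9
tool_pos: [0.6297, 0.0041, 0.2286]
orientation: [-180.0, -0.0, -20.7]
force: [0.6, 1.1, 0.6]
opening: 0.0322
gripper_force: 30.0
```

```bash
python3 -c "
from h import *
s=snap('wrist');save(s,'wrist7')"
```

```text
(no output)
```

View pics/wrist7.png

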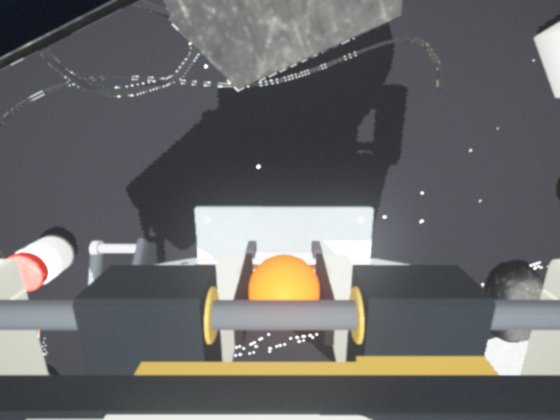

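Knob held centred at (284,290), opening 32 mm and 30 N. Raising along the arc.

In the tool's units: -0.079 m / 0.6 = -0.1317, -0.016 m / 0.6 = -0.0267.

Call:
{"op": "step_hand", "data": {"ticks": [[-0.0157,0,-0.0062,0,0.02],[-0.0317,0,-0.0117,0,0.02],[-0.0483,0,-0.0167,0,0.02],[-0.065,0,-0.02,0,0.02],[-0.0817,0,-0.0233,0,0.02],[-0.0983,0,-0.025,0,0.02],[-0.115,0,-0.0267,0,0.02],[-0.1317,0,-0.0267,0,0.02]]}}

```text
clock: 11.95
tool_pos: [0.5554, 0.0322, 0.2449]
orientation: [-180.0, -0.0, -20.7]
force: [2.7, 4.7, 1.0]
opening: 0.0325
gripper_force: 30.0
```

Call:
{"op": "step_hand", "data": {"ticks": [[0,0,0,0,0.02],[0,0,0,0,0.02],[0,0,0,0,0.02],[0,0,0,0,0.02]]}}

```text
clock: 12.45
tool_pos: [0.5556, 0.0321, 0.2449]
orientation: [-180.0, -0.0, -20.7]
force: [2.3, 3.4, 1.0]
opening: 0.0325
gripper_force: 30.0
```

Create v.py:
```python
from h import *
R=Ro.from_euler('z',-20.7,degrees=True).as_matrix()
for n in ['scene','side']:
    s=snap(n);W=pts(s);save(s,n+'8');hsv=cv2.cvtColor(s['frame'],cv2.COLOR_RGB2HSV)
    m=(hsv[...,0]>5)&(hsv[...,0]<20)&(hsv[...,1]>170)&(np.linalg.norm(W-[.56,.033,.13],axis=-1)<.15)&(W[...,2]<.2)
    m=cv2.erode(m.astype(np.uint8),np.ones((3,3)))>0
    P=W[m]
    if len(P)>30:
        c=P.mean(0);d=P-c;nn=np.linalg.svd(d,full_matrices=False)[2][2];nn*=-np.sign(nn[0]);print(n,len(P),c.round(3),'base',(R.T@(c-[.556,.034,.035])).round(4),nn.round(3),'tilt',np.arcsin(nn[2]).round(3))
    for st,c,mm in blob(s,'red',(230,150,330,290)):
        q=np.nanmedian(W[mm],0);print(' red',st,q.round(3),'base',(R.T@(q-[.556,.034,.035])).round(3))
a,b=[cv2.imread(f'pics/{n}8.png')[130:310,200:400] for n in ['scene','side']]
cv2.imwrite('pics/fin.png',cv2.resize(np.hstack([a,b]),(800,360),interpolation=cv2.INTER_CUBIC))
```

```bash
python3 v.py
```

```text
scene 611 [0.553 0.033 0.134] base [-0.0021 -0.0023  0.0989] [-0.933  0.36  -0.002] tilt -0.002
 red [258, 206, 11, 7, 52] [0.645 0.287 0.055] base [-0.007  0.268  0.02 ]
 red [249, 234, 7, 6, 31] [0.513 0.212 0.022] base [-0.104  0.152 -0.013]
 red [253, 221, 5, 5, 17] [0.514 0.207 0.025] base [-0.1    0.147 -0.01 ]
```

View pics/fin.png

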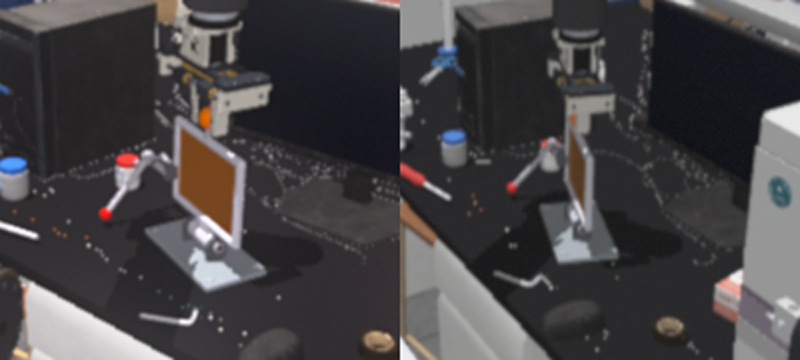

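The picture shows the screen upright (fitted tilt about 0), the knob in the fingers and the leg down at its stop. The foot measures z ≈ 22 mm, as expected, and the bystanders are in place.

```bash
python3 -c "
from plant import job
print(job.close_job())"
```

```text
the job is handed in; nothing more can be done
None
```

The job is handed in: the kickstand is fully down on its stop, the screen stands upright (measured tilt about 0 rad), and the arm still grips the knob at 30 N, with about 12.5 s of the 61 s used.

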